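# Level the casting stand with a wedge

## Task

The hinged board of the casting stand, with a plaster mould standing loose on it, hangs down at its free front end. Lay the beech wedge flat on the bench in front of the stand, thin end first and square to the board, and push it in under the metal shoe until the board is level to within about half a degree; stop there without raising the board past level. The mould must stay standing where it is on the board. Leave the wedge in place carrying the board, and leave the cup, the plaster ring and the tape roll where they are.

Things in the scene. Friction and masses are not known exactly. Their poses are not given: they have to be found in the camera images.
- stand: Casting stand, fixed. Origin on the bench under its middle; +x points from the board's free front end to its hinge, z up: the wedge goes in along +x on y = 0. Hinge pin along y at x = 35, z = 34 mm. Light wooden board, when level x -94 to 105, y -82 to 82, z 34 to 50 mm (steel strip at the front end up to 56 mm); it starts 0.057 rad nose down. Runners and rests: only x > -36, |y| > 60 mm.
- shoe (a point): Point on the board's underside (z = 34 mm when level) at the shoe: a round steel cylinder, radius 7 mm, 30 mm long along y, on a set screw below the front end, centred at stand x = -85, y = 0. The screw's setting is unknown: with the board level the shoe's underside is 12.5 to 18.5 mm above the bench; at the start 6.8 mm less. Lifting it takes a 3 to 10 N push on the wedge, which then holds by friction.
- mould_mid (a point): Centre (half-way up) of the white plaster mould block that stands loose on the board, 0.5 kg: 65 mm along its x, 120 mm along its y, 73 mm high; its z is up. It covers about stand x = -16 to 50 mm; its top is 123 mm above the bench when the board is level.
- board_front (a point): Middle of the board's top front edge (stand x = -94, y = 0 mm when level), 129 mm in front of the hinge. Turns with the board: x along the board to the hinge, z its upward normal, vertical when level. When level it is 50 mm above the bench; at the start about 7 mm lower.
- board_rear (a point): Middle of the board's top rear edge (stand x = 105, y = 0 mm), 70 mm behind the hinge, on the same face as board_front and 199 mm from it; both are equally high when the board is level.
- wedge_mid (a point): Plain beech wedge by itself to the right of the stand, loose, 35 g, 34 mm wide (x), 95 mm long (y), lying flat on the bench. The point is at the centre of its plan, 6.5 mm above its flat underside. Thin end (4 mm, rounded) at -y; thick end (22 mm, upright end face) at +y. The top rises evenly: height = 13 mm + 0.189 x y. z up.
- cup: Bystander: grey-brown clay cup, 77 mm wide, 83 mm high; origin at the centre of its underside.
- ring: Bystander: white plaster ring, 128 mm wide, 80 mm high; origin at the centre of its underside.
- tape: Bystander: roll of masking tape lying flat, 98 mm wide, 25 mm high; origin at the centre of its underside.
There are look-alikes about, which are no part of the job. What is shaped like the part that bears wedge_mid but orange, red or turquoise is not meant.

How it is judged:
At the end, for the whole second after the job is handed in: The board is level within 0.010 rad (0.6 degree) and rests on the wedge, which lies flat on the bench under the shoe, within 15 degrees of square to the board, its thick end still in front, released and at rest. The mould stands where it stood (angle between board_front's own z axis and vertical below 0.01 rad and contact force between wedge and stand above 0.5 N and angle between wedge_mid's own z axis and vertical below 0.05 rad and height (world z) of wedge_mid below 0.01 m and angle between the y axis of wedge_mid and the x axis of stand, either way round below 0.26 rad and x of wedge_mid in the frame of stand below -0.045 m and linear speed of wedge below 0.005 m/s and distance of mould_mid from where it was at the start of the episode below 0.015 m); the robot touches nothing.
It fails at once if the board is raised clearly past level (1.4 degrees or more) (z of board_front in the frame of stand above 0.0532 m).
It fails at once if the mould tips, or shifts more than 15 mm (angle between mould_mid's own z axis and vertical above 0.2 rad or distance of mould_mid from where it was at the start of the episode above 0.015 m).
It fails at once if the cup is moved more than 15 mm (distance of cup from where it was at the start of the episode above 0.015 m).
It fails at once if the plaster ring is moved more than 15 mm (distance of ring from where it was at the start of the episode above 0.015 m).
It fails at once if the tape roll is moved more than 15 mm (distance of tape from where it was at the start of the episode above 0.015 m).
It also fails if it takes over 51 s, if anything falls off the work surface, if the arm or the gripper's body presses on something with over 40 N, if the wrist force passes 120 N, or if a joint passes its speed limit or range.

## Robot

A 6-joint arm with a two-finger parallel gripper is mounted at the origin on the work surface; the furniture and walls round the work are solid. World frame = base frame: x ahead of the robot, y to its left, z up, the work surface at z = 0. Lengths are in m, angles in rad, forces in N, time in s.
With the tool pointing down it reaches from about 0.375 to 0.9 m from the base axis. Payload 3.1 kg.
Tool frame: the origin (TCP) lies midway between the tips of the shut fingers; the grasp point (between the pads) lies 19 mm behind it; y points along the fingers, z is the direction in which the jaws open and shut, and the axes are right-handed (so a half turn about y gives the same grasp; the last joint's range is limited). The gripper opens to 85 mm and grips with 20 to 120 N. Pads are 22 mm wide; open, the fingers measure 114 mm over their backs; the gripper's body (76 mm by 85 mm) begins 54 mm behind the grasp point. The pads swing forward as they close: fully open they stand 13 mm farther back than shut.
Start: joints at [-1.524, 0.527, 1.433, -0, 1.181, -0.178], TCP at [0.139, -0.609, 0.231] pointing down, gripper open.
Joint ranges: [-3.08, 3.08], [-0.75, 2.2], [0.22, 2.44], [-1.43, 4.57], [0, 2.65], [-2.85, 2.85]. Speed limits (rad/s): [2.79, 2.79, 3.14, 3.14, 3.14, 3.14].

## Interface

Orientations are given as a 3x3 rotation matrix whose columns are the frame's x, y, z axes.
In Python, from bench import arm, eyes, workorder, spotter gives the robot as it stands.
- The arm moves only by the tool drive_tool, never from a script. Its argument "rows" is a list of rows, each an object of numbers: "x", "y", "z": the shift along the world's x, y, z in m; "wx", "wy", "wz": the turn, a rotation vector about the world's x, y, z in degrees; "hand": the opening, from 0 (shut) to 1 (fully open). In form: [{"x": .., "y": .., "z": .., "wx": .., "wy": .., "wz": .., "hand": ..}, ...]. A call has 1 to 5 rows; each row shifts and turns the commanded pose from where the row before left it; what a row does not reach is not made up. A row lasts 1/12 s, in which the tool goes at most 41.7 mm and 7.16 degrees, less where a joint would pass 70% of its speed; a pose out of reach is approached as far as the arm can. A call with a gripper value outside its range is refused whole. The fingers move at their own pace and stop on an object; "newtons" is the grip in N (left out, the last holds). Time passes only in rows, so rows that do not move let the fingers close. It gives the time, the measured TCP pose, the force and the opening at its end, in the units of the state.
- arm.get_obs(): the state, without advancing time (a new reading comes with each control period).
- eyes.capture(name): name is "scene" or "top" or "wrist"; returns a dict with "color" (480x640x3 uint8, red, green, blue), "z_map" (480x640 float32, m along the optical axis (not along the pixel's ray), 0 where there is no reading), "fx", "fy", "cx", "cy" (pixels), "dist_coeffs" ([k1, k2, p1, p2, k3] as OpenCV has them; the pictures are not rectified), "camera_from_world" (4x4, takes a point from world to camera coordinates); the wrist camera has in their place "T_tool_cam" (4x4, takes a point from camera to tool coordinates, whose origin is the TCP and whose axes are the tool frame's). Camera axes: x right, y down, z forward; pixel columns grow to the right and rows downward; lengths in m; the calibration is good to about 2 mm. A picture is of the moment at which its call begins: read the wrist's pose just before it.
- workorder.job_done(): hands the job in, once; it reports no verdict.
Trained networks look in the newest picture that a camera, given by its name, has taken for a name from the list of things; names that differ only in an ending like _2 or _b are one class to them, and where a whole thing is asked for, a point or a joint stands for the part that bears it (a point fixed in the world has none). Each returns a list of dicts, best first, with "p" (0 to 1); they miss things now and then, are a little off and sometimes report something else, mostly with a low value. They report only what shows in the picture. A call takes as long as a camera call. They do not tell look-alikes from the thing itself.
- spotter.boxes_of(camera, thing): "centre" ([x, y, z] in m, in world coordinates, good to about 4 mm: the middle of the surface that is visible of it).
- spotter.mark_of(camera, thing): "centre" ([x, y, z] in m, in world coordinates, good to about 4 mm: a listed point, or the origin of a listed thing).
The state is a dict: "t": time; "qpos": joint angles; "dq": joint speeds; "effort": joint torques, N m; "tcp_pos": TCP position; "orientation": TCP orientation; "force": force on the tool from outside, world axes, zero at the start; "moment": the same for the moment, N m; "finger_gap": finger opening in m.
Only numpy, scipy, OpenCV 4.12 (cv2) and the standard library are available. Lean on these libraries where they do the work, as an engineer would, in place of code of your own. Each camera call takes 0.05 s, during which the arm holds its last target. There are 200 camera calls.

## Working session

There is one attempt and no reset: what is moved stays moved. The work goes in short steps, Python scripts to look and compute and a tool call to move; the robot and the scene stay as the last step left them, time stands still between calls to the robot, and variables do not carry over. Pictures are saved under pics/ and viewed, about 8 in all and at most 12, crops included, and the job is handed in when it is done.

Besides the shell and the picture viewer there is one more tool, called after "Call:" as a command line: name --argument value ..., lists and objects as JSON in quotes. drive_tool: Moves the arm, as the interface text tells. Its arguments: {"type":"object","properties":{"rows":{"type":"array","items":{"type":"object","properties":{"x":{"type":"number"},"y":{"type":"number"},"z":{"type":"number"},"wx":{"type":"number"},"wy":{"type":"number"},"wz":{"type":"number"},"hand":{"type":"number"}}}},"newtons":{"type":"number"}},"required":["rows"]}

```bash
mkdir -p pics; cat > h.py <<'E'
import numpy as np, cv2
from bench import arm, eyes, workorder, spotter
def save(n,c,crop=None,s=1):
    im=c["color"][...,::-1]
    if crop: x0,y0,x1,y1=crop; im=im[y0:y1,x0:x1]
    cv2.imwrite(f"pics/{n}.png",cv2.resize(im,None,fx=s,fy=s,interpolation=cv2.INTER_CUBIC))
def K(c): return np.array([[c["fx"],0,c["cx"]],[0,c["fy"],c["cy"]],[0,0,1.]]),np.array(c["dist_coeffs"],float)
def T_cw(c,o=None):
    if "camera_from_world" in c: return np.array(c["camera_from_world"])
    T=np.eye(4);T[:3,:3]=o["orientation"];T[:3,3]=o["tcp_pos"]
    return np.linalg.inv(T@np.array(c["T_tool_cam"]))
def pix(c,P,o=None):
    k,d=K(c);T=T_cw(c,o);return cv2.projectPoints(np.array(P,float).reshape(-1,3),cv2.Rodrigues(T[:3,:3])[0],T[:3,3],k,d)[0][:,0]
def cloud(c,o=None):
    k,d=K(c);v,u=np.mgrid[:480,:640];p=cv2.undistortPoints(np.stack([u,v],-1).reshape(-1,1,2).astype(float),k,d)[:,0]
    z=c["z_map"].reshape(-1,1);X=np.hstack([p*z,z,np.ones_like(z)])@np.linalg.inv(T_cw(c,o)).T
    X=X[:,:3].reshape(480,640,3).copy();X[c["z_map"]<=0]=np.nan;return X
E
python3 - <<'E'
from h import *
o=arm.get_obs();print(o["t"],o["tcp_pos"],np.round(o["orientation"],3).tolist(),o["finger_gap"])
for n in ["scene","top"]:
    c=eyes.capture(n);save(n,c)
    for t in ["stand","shoe","mould_mid","board_front","board_rear","wedge_mid","cup","ring","tape"]:
        for r in spotter.mark_of(n,t)[:4]: print(n,t,np.round(r["centre"],4),round(r["p"],2),np.round(pix(c,r["centre"])[0]))
E
```

```text
0.0 [ 0.13931811 -0.60853778  0.23033477] [[-0.975, -0.0, 0.223], [-0.223, 0.002, -0.975], [-0.0, -1.0, -0.002]] 0.08535101177018149
scene stand [0.5515 0.0552 0.005 ] 0.95 [303. 303.]
scene stand [ 0.5632 -0.0372  0.0435] 0.15 [317. 266.]
scene shoe [ 0.5656 -0.0233  0.029 ] 0.9 [314. 273.]
scene mould_mid [0.5616 0.0714 0.085 ] 0.88 [295. 282.]
scene board_front [ 0.5633 -0.036   0.0434] 0.79 [317. 266.]
scene board_front [0.5398 0.1627 0.0529] 0.28 [282. 322.]
scene board_rear [0.5387 0.1595 0.0517] 0.57 [283. 322.]
scene board_rear [ 0.5364 -0.2604  0.0051] 0.32 [365. 230.]
scene board_rear [ 0.7004 -0.3569  0.0009] 0.18 [329. 196.]
scene wedge_mid [ 0.5359 -0.2622  0.0075] 0.73 [366. 229.]
scene wedge_mid [ 0.4819 -0.3917  0.0011] 0.68 [402. 211.]
scene wedge_mid [ 0.4419 -0.1431  0.0069] 0.64 [380. 267.]
scene wedge_mid [ 0.3722 -0.2715  0.0064] 0.6 [424. 246.]
scene cup [ 0.6979 -0.3572 -0.0025] 0.93 [329. 197.]
scene ring [ 7.87e-01 -4.68e-02  5.00e-04] 0.71 [245. 247.]
scene tape [ 0.7312 -0.1792  0.0028] 0.96 [289. 225.]
top stand [0.5575 0.0609 0.003 ] 0.68 [251. 259.]
top shoe [ 0.5661 -0.0257  0.0288] 0.95 [289. 255.]
top board_front [ 0.567  -0.0334  0.0432] 0.75 [292. 254.]
top board_rear [0.542  0.1667 0.0539] 0.66 [199. 259.]
top wedge_mid [ 0.4796 -0.3892  0.0113] 0.98 [450. 303.]
top wedge_mid [ 0.373  -0.2707  0.0024] 0.83 [395. 349.]
top wedge_mid [ 0.5397 -0.2592  0.0033] 0.81 [393. 274.]
top wedge_mid [ 0.4505 -0.1423  0.0072] 0.56 [339. 311.]
top cup [ 7.039e-01 -3.573e-01  7.000e-04] 0.67 [436. 206.]
top ring [ 0.7893 -0.047   0.0016] 0.64 [305. 164.]
top tape [ 0.7327 -0.1815 -0.0021] 0.71 [361. 190.]
```

View pics/top.png

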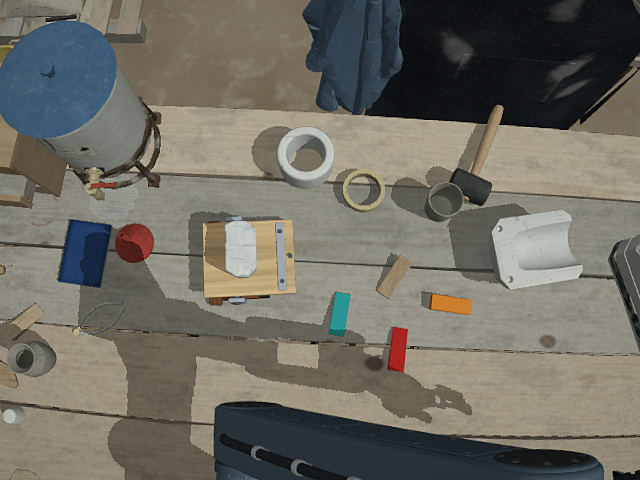

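View pics/scene.png

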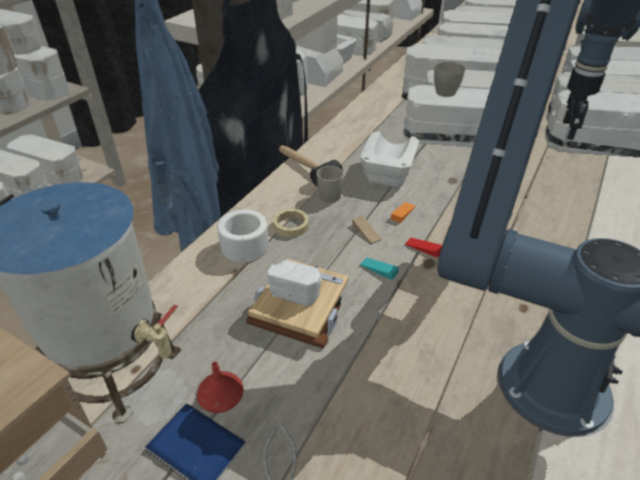

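The top view shows four wedge-shaped parts. The turquoise one is at (340,313), the red one at (398,349) and the orange one at (450,303), and all three are look-alikes. The plain wood one at (393,274) is the beech wedge, since it has the only bare-wood colour. The stand's front (steel strip) faces -y at (281,255), and the mould is at (240,249). I'll measure the wedge and stand axes and confirm the wedge in a crop.

```bash
cat >> h.py <<'E'
def wedge(X,c0=(0.538,-0.26),r=0.07,zmin=0.002):
    m=(np.hypot(X[...,0]-c0[0],X[...,1]-c0[1])<r)
    return m
def board(X,s0,ang,lim=(-75,-20,-70,70)):
    # plane of the board's bare wood; returns pitch (nose down +) and roll
    ax=np.array([np.cos(ang),np.sin(ang)]);ay=np.array([-ax[1],ax[0]])
    d=X[...,:2]-s0; a=d@ax*1e3; b=d@ay*1e3
    m=(a>lim[0])&(a<lim[1])&(b>lim[2])&(b<lim[3])&(X[...,2]>.03)&(X[...,2]<.065)
    a,b,z=a[m],b[m],X[...,2][m]*1e3
    A=np.c_[a,b,np.ones_like(a)]
    for _ in range(4):
        q=np.linalg.lstsq(A,z,rcond=None)[0];e=z-A@q;k=abs(e)<2.5*e.std()+.05;A,z=A[k],z[k]
    return q,e.std(),len(z)
E
python3 - <<'E'
from h import *
c=eyes.capture("top");X=cloud(c)
m=wedge(X)
P=X[m]; 
g=c["color"].astype(int)
# bench plane around
z=P[:,2];print("z pct",np.round(np.nanpercentile(z,[1,10,50,90,99])*1e3,1))
B=P[z<.003];q=np.linalg.lstsq(np.c_[B[:,:2],np.ones(len(B))],B[:,2],rcond=None)[0];print("bench plane",q, np.std(B[:,2]-np.c_[B[:,:2],np.ones(len(B))]@q))
h=X[...,2]-(X[...,0]*q[0]+X[...,1]*q[1]+q[2])
w=(m&(h>.0035)).astype(np.uint8)
n,l,st,ce=cv2.connectedComponentsWithStats(w);i=1+np.argmax(st[1:,4]);w=l==i
W=X[w];rect=cv2.minAreaRect((W[:,:2]*1e3).astype(np.float32));print("rect",rect,cv2.boxPoints(rect))
A=np.c_[W[:,:2],np.ones(len(W))];s=np.linalg.lstsq(A,h[w],rcond=None)[0];print("slope",s[:2],np.hypot(*s[:2]),"uphill deg",np.degrees(np.arctan2(s[1],s[0])),len(W))
# board rectangle
bd=(abs(X[...,0]-.555)<.15)&(abs(X[...,1]-.06)<.16)&(X[...,2]>.035)&(X[...,2]<.065)
Q=X[bd];r=cv2.minAreaRect((Q[:,:2]*1e3).astype(np.float32));print("board",r,cv2.boxPoints(r).tolist())
ang=np.radians(97.1)
for s0 in ([.5525,.061],):print("pitch",board(X,np.array(s0),ang), board(X,np.array(s0),ang,(-75,100,62,80)),board(X,np.array(s0),ang,(-75,100,-80,-62)))
save("crop",c,(320,220,480,380),4)
E
```

```text
z pct [-17.4  -2.9   1.   14.7  23.7]
bench plane [-0.00908289  0.00375705  0.00491417] 0.003831234892618721
rect ((539.6160278320312, -262.6933898925781), (48.76914978027344, 108.81356811523438), 60.121002197265625) [[ 480.29337 -256.73294]
 [ 574.6434  -310.94058]
 [ 598.9387  -268.65384]
 [ 504.58868 -214.4462 ]]
slope [ 0.10689613 -0.13097383] 0.16905894431042742 uphill deg -50.77991492080244 715
board ((552.605224609375, 62.12154769897461), (198.27867126464844, 198.84519958496094), 6.385515213012695) [[443.02337646484375, 149.9012908935547], [465.13848876953125, -47.710289001464844], [662.1870727539062, -25.65819549560547], [640.0719604492188, 171.95338439941406]]
pitch (array([-2.07420454e-02, -9.84445011e-04,  4.62721611e+01]), np.float64(2.4217563785807075), 1563) (array([ 5.03752892e-02, -1.01505329e-02,  4.96704159e+01]), np.float64(2.354141112727577), 674) (array([4.91931363e-02, 3.07335222e-02, 5.15620220e+01]), np.float64(2.479269193453194), 402)
```

View pics/crop.png

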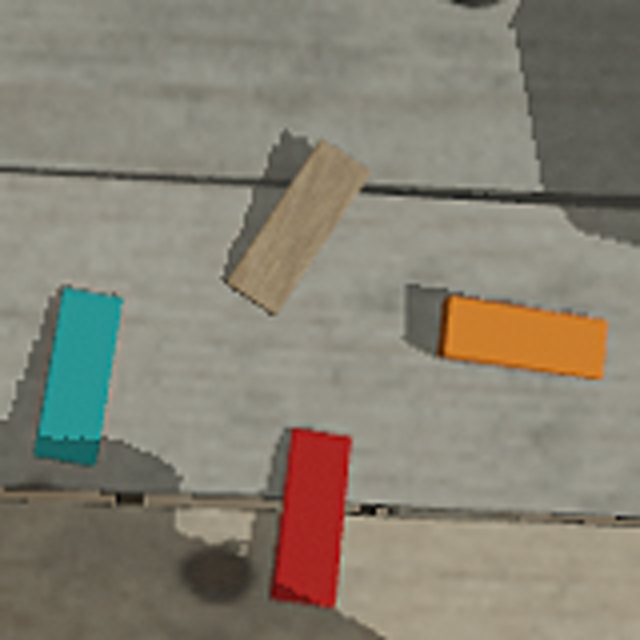

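The crop confirms the bare-wood wedge. Its thick end is at the upper right, crop (345,157), where the shadow is longest and the fitted slope runs uphill. Its thin end is at (252,297).

```bash
cat >> h.py <<'E'
def ray(c,uv,h,o=None):
    k,d=K(c);p=cv2.undistortPoints(np.array(uv,float).reshape(-1,1,2),k,d)[:,0];T=np.linalg.inv(T_cw(c,o))
    D=np.c_[p,np.ones(len(p))]@T[:3,:3].T;C=T[:3,3];return C+D*((np.array(h)-C[2])/D[:,2])[:,None]
E
python3 - <<'E'
from h import *
c=eyes.capture("top")
uv=np.array([[320,140],[370,175],[275,313],[228,280]])/4+[319.6,219.6]
P=ray(c,uv,[.022,.022,.004,.004]);print(np.round(P*1e3,1))
t=P[:2].mean(0);n=P[2:].mean(0);print("mid",(t+n)/2,"len",np.hypot(*(t-n)[:2]),"yaw",np.degrees(np.arctan2(*(t-n)[1::-1])))
# board front corners from colour: print stand estimate by sides
for n_ in ["top","scene"]:
  c=eyes.capture(n_)
  f=spotter.mark_of(n_,"board_front");r=spotter.mark_of(n_,"board_rear")
  f,r=f[0]["centre"],r[0]["centre"];d=np.subtract(r,f);print(n_,f,r,np.degrees(np.arctan2(d[1],d[0])),np.linalg.norm(d))
E
```

```text
[[ 581.9 -271.    22. ]
 [ 563.6 -299.5   22. ]
 [ 486.  -251.2    4. ]
 [ 503.1 -224.3    4. ]]
mid [ 0.53367125 -0.26148579  0.013     ] len 0.09148858519004235 yaw -31.30568761145188
top [0.568, -0.0362, 0.0386] [0.5426, 0.1657, 0.0545] 97.17041711555895 0.20411168511381214
scene [0.5654, -0.0382, 0.0452] [0.5361, 0.1604, 0.0523] 98.39246231462717 0.2008752349096324
```

Call:
drive_tool --rows '[{"x": 0.04, "y": 0.015, "wz": 7}, {"x": 0.04, "y": 0.015, "wz": 7}, {"x": 0.04, "y": 0.015, "wz": 7}, {"x": 0.04, "y": 0.02, "wz": 7}, {"x": 0.035, "y": 0.02, "wz": 7}]'

```text
$.rows[0]: bad value
```

Call:
drive_tool --rows '[{"x": 0.03, "y": 0.03, "wz": 7}, {"x": 0.03, "y": 0.03, "wz": 7}, {"x": 0.03, "y": 0.03, "wz": 7}, {"x": 0.03, "y": 0.03, "wz": 7}, {"x": 0.025, "y": 0.03, "wz": 7}]'

```text
$.rows[0]: bad value
```

Call:
drive_tool --rows '[{"x": 0.02, "y": 0.02, "wz": 7}, {"x": 0.02, "y": 0.02, "wz": 7}, {"x": 0.02, "y": 0.02, "wz": 7}, {"x": 0.01, "y": 0.01, "wz": 7}, {"x": 0.005, "y": 0.01, "wz": 7}]'

```text
$.rows[0]: bad value
```

Call:
drive_tool --rows '[{"x": 0.02, "y": 0.017, "z": 0, "wx": 0, "wy": 0, "wz": 6.8, "hand": 1}, {"x": 0.02, "y": 0.017, "z": 0, "wx": 0, "wy": 0, "wz": 6.8, "hand": 1}, {"x": 0.02, "y": 0.017, "z": 0, "wx": 0, "wy": 0, "wz": 6.8, "hand": 1}, {"x": 0.02, "y": 0.017, "z": 0, "wx": 0, "wy": 0, "wz": 6.8, "hand": 1}, {"x": 0.02, "y": 0.017, "z": 0, "wx": 0, "wy": 0, "wz": 6.8, "hand": 1}]'

```text
t: 1.82
tcp_pos: [0.2401, -0.5235, 0.2314]
orientation: [[-0.68, 0.0, 0.734], [-0.734, -0.0, -0.68], [0.0, -1.0, 0.0]]
force: [0.1, -1.0, 0.6]
finger_gap: 0.0854
```

Call:
drive_tool --rows '[{"x": 0.02, "y": 0.017, "z": 0, "wx": 0, "wy": 0, "wz": 6.8, "hand": 1}, {"x": 0.02, "y": 0.017, "z": 0, "wx": 0, "wy": 0, "wz": 6.8, "hand": 1}, {"x": 0.02, "y": 0.017, "z": 0, "wx": 0, "wy": 0, "wz": 6.8, "hand": 1}, {"x": 0.02, "y": 0.017, "z": 0, "wx": 0, "wy": 0, "wz": 6.8, "hand": 1}, {"x": 0.02, "y": 0.017, "z": 0, "wx": 0, "wy": 0, "wz": 6.8, "hand": 1}]'

```text
t: 2.23
tcp_pos: [0.3402, -0.4384, 0.2315]
orientation: [[-0.153, 0.0, 0.988], [-0.988, -0.0, -0.153], [0.0, -1.0, 0.0]]
force: [-0.2, -0.6, -0.4]
finger_gap: 0.0854
```

Call:
drive_tool --rows '[{"x": 0.02, "y": 0.017, "z": 0, "wx": 0, "wy": 0, "wz": 6.8, "hand": 1}, {"x": 0.02, "y": 0.017, "z": 0, "wx": 0, "wy": 0, "wz": 6.8, "hand": 1}, {"x": 0.02, "y": 0.017, "z": 0, "wx": 0, "wy": 0, "wz": 6.8, "hand": 1}, {"x": 0.02, "y": 0.017, "z": 0, "wx": 0, "wy": 0, "wz": 6.8, "hand": 1}, {"x": 0.02, "y": 0.017, "z": 0, "wx": 0, "wy": 0, "wz": 6.8, "hand": 1}]'

```text
t: 2.65
tcp_pos: [0.4403, -0.3533, 0.2315]
orientation: [[0.426, 0.0, 0.905], [-0.905, -0.0, 0.426], [0.0, -1.0, 0.0]]
force: [-0.8, 0.2, -0.5]
finger_gap: 0.0855
```

Call:
drive_tool --rows '[{"x": 0.02, "y": 0.017, "z": 0, "wx": 0, "wy": 0, "wz": 6.8, "hand": 1}, {"x": 0.02, "y": 0.017, "z": 0, "wx": 0, "wy": 0, "wz": 6.8, "hand": 1}, {"x": 0.02, "y": 0.017, "z": 0, "wx": 0, "wy": 0, "wz": 6.8, "hand": 1}, {"x": 0.02, "y": 0.017, "z": 0, "wx": 0, "wy": 0, "wz": 6.8, "hand": 1}, {"x": 0.02, "y": 0.017, "z": 0, "wx": 0, "wy": 0, "wz": 6.8, "hand": 1}]'

```text
t: 3.07
tcp_pos: [0.5403, -0.2683, 0.2314]
orientation: [[0.859, 0.0, 0.512], [-0.512, -0.0, 0.859], [0.0, -1.0, -0.0]]
force: [-1.0, -0.7, 0.1]
finger_gap: 0.0856
```

```bash
python3 - <<'E'
from h import *
o=arm.get_obs();c=eyes.capture("wrist");save("w1",c)
print(o["t"],o["tcp_pos"],np.degrees(np.arctan2(o["orientation"][1][2],o["orientation"][0][2])),np.round(c["T_tool_cam"],3).tolist(),o["qpos"])
for r in spotter.mark_of("wrist","wedge_mid"): print(r,pix(c,r["centre"],o))
print(pix(c,[o["tcp_pos"]],o),pix(c,[[.534,-.2615,.0]],o))
E
```

```text
3.0667 [ 0.54031202 -0.26830684  0.23140551] 59.22106176299858 [[-0.0, 0.955, 0.297, -0.075], [0.0, -0.297, 0.955, -0.143], [1.0, 0.0, -0.0, -0.0], [0.0, 0.0, 0.0, 1.0]] [-6.45935491e-01  4.97800030e-01  1.48923781e+00 -5.31618903e-05
  1.15429245e+00 -1.67951651e+00]
{'centre': [0.4771, -0.3897, 0.0039], 'p': 0.92} [[184.15321654 210.02615677]]
{'centre': [0.376, -0.2749, 0.0054], 'p': 0.68} [[219.67675152  44.18090502]]
{'centre': [0.5382, -0.2539, 0.0037], 'p': 0.57} [[335.93580459 192.80291335]]
{'centre': [0.448, -0.1397, 0.0109], 'p': 0.56} [[399.69172639  33.30012687]]
[[324.38151615 313.1062307 ]] [[326.90928808 192.41729525]]
```

View pics/w1.png

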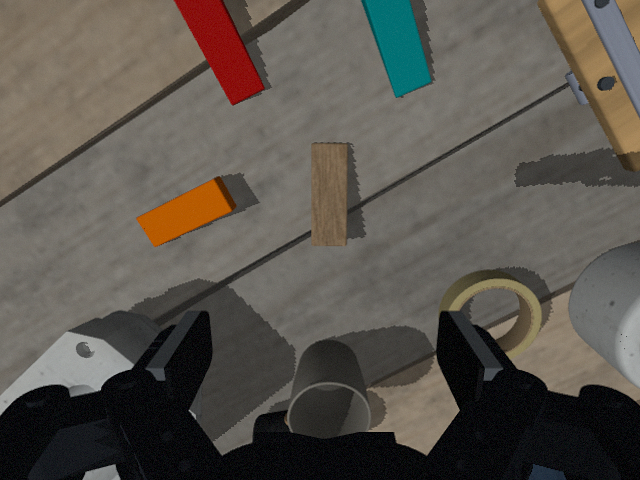

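The wrist view shows the beech wedge nearly upright in the picture, with its thin end at row 143 and thick end at row 245, columns 312–347. Next I'll turn that into offsets.

```bash
python3 - <<'E'
from h import *
o=arm.get_obs();c=eyes.capture("wrist")
P=ray(c,[[312,245],[347,245],[347,143],[312,143]],[.022,.022,.003,.003],o)
t=P[:2].mean(0);n=P[2:].mean(0);m=(t+n)/2;print(np.round(P,4).tolist(),"mid",m,"len",np.linalg.norm((t-n)[:2]),"yaw",np.degrees(np.arctan2(*(t-n)[1::-1])))
u=(t-n)/np.linalg.norm(t-n);g=m[:2]+.015*u[:2];print("grasp",g,"delta",g-o["tcp_pos"][:2])
E
```

```text
[[0.5688, -0.296, 0.022], [0.5859, -0.2672, 0.022], [0.5053, -0.2199, 0.003], [0.4886, -0.2478, 0.003]] mid [ 0.53716268 -0.25772012  0.0125    ] len 0.09350076139087897 yaw -30.710663532959884
grasp [ 0.54980074 -0.26522723] delta [0.00787038 0.00146526]
```

Call:
drive_tool --rows '[{"x": 0.008, "y": 0.002, "z": -0.04, "wx": 0, "wy": 0, "wz": 0, "hand": 1}, {"x": 0, "y": 0, "z": -0.04, "wx": 0, "wy": 0, "wz": 0, "hand": 1}, {"x": 0, "y": 0, "z": -0.04, "wx": 0, "wy": 0, "wz": 0, "hand": 1}, {"x": 0, "y": 0, "z": -0.04, "wx": 0, "wy": 0, "wz": 0, "hand": 1}, {"x": 0, "y": 0, "z": -0.03, "wx": 0, "wy": 0, "wz": 0, "hand": 1}]'

```text
t: 3.63
tcp_pos: [0.5453, -0.2674, 0.0385]
orientation: [[0.855, -0.003, 0.519], [-0.519, 0.002, 0.855], [-0.003, -1.0, -0.0]]
force: [0.5, -0.2, -0.6]
finger_gap: 0.0859
```

Call:
drive_tool --rows '[{"x": 0, "y": 0, "z": -0.02, "wx": 0, "wy": 0, "wz": 0, "hand": 1}, {"x": 0, "y": 0, "z": -0.017, "wx": 0, "wy": 0, "wz": 0, "hand": 1}, {"x": 0, "y": 0, "z": 0, "wx": 0, "wy": 0, "wz": 0, "hand": 0.3}, {"x": 0, "y": 0, "z": 0, "wx": 0, "wy": 0, "wz": 0, "hand": 0.3}, {"x": 0, "y": 0, "z": 0, "wx": 0, "wy": 0, "wz": 0, "hand": 0.3}]' --newtons 30

```text
t: 4.05
tcp_pos: [0.5476, -0.2684, 0.0053]
orientation: [[0.855, 0.001, 0.518], [-0.518, -0.001, 0.855], [0.002, -1.0, -0.0]]
force: [0.3, -0.2, 0.1]
finger_gap: 0.0521
```

Call:
drive_tool --rows '[{"x": 0, "y": 0, "z": 0, "wx": 0, "wy": 0, "wz": 0, "hand": 0.2}, {"x": 0, "y": 0, "z": 0, "wx": 0, "wy": 0, "wz": 0, "hand": 0.2}, {"x": 0, "y": 0, "z": 0, "wx": 0, "wy": 0, "wz": 0, "hand": 0.2}, {"x": 0, "y": 0, "z": 0, "wx": 0, "wy": 0, "wz": 0, "hand": 0.2}]'

```text
t: 4.38
tcp_pos: [0.5484, -0.2682, 0.0062]
orientation: [[0.856, 0.003, 0.517], [-0.517, -0.002, 0.856], [0.003, -1.0, -0.001]]
force: [-0.8, -1.7, 6.6]
finger_gap: 0.0329
```

Call:
drive_tool --rows '[{"x": 0, "y": 0, "z": 0.015, "wx": 0, "wy": 0, "wz": 0, "hand": 0.2}, {"x": 0, "y": 0, "z": 0.015, "wx": 0, "wy": 0, "wz": 0, "hand": 0.2}, {"x": 0.003, "y": 0.018, "z": 0, "wx": 0, "wy": 0, "wz": -6.5, "hand": 0.2}, {"x": 0.003, "y": 0.018, "z": 0, "wx": 0, "wy": 0, "wz": -6.5, "hand": 0.2}, {"x": 0.004, "y": 0.018, "z": 0, "wx": 0, "wy": 0, "wz": -6.5, "hand": 0.2}]' --newtons 40

```text
t: 4.8
tcp_pos: [0.5574, -0.213, 0.0351]
orientation: [[0.629, 0.001, 0.777], [-0.777, -0.0, 0.629], [0.001, -1.0, 0.0]]
force: [0.9, 0.6, 0.7]
finger_gap: 0.0327
```

Call:
drive_tool --rows '[{"x": 0.004, "y": 0.018, "z": 0, "wx": 0, "wy": 0, "wz": -6.5, "hand": 0.2}, {"x": 0.004, "y": 0.018, "z": 0, "wx": 0, "wy": 0, "wz": -6.5, "hand": 0.2}, {"x": 0.004, "y": 0.018, "z": 0, "wx": 0, "wy": 0, "wz": -6.5, "hand": 0.2}, {"x": 0.004, "y": 0.018, "z": 0, "wx": 0, "wy": 0, "wz": -6.5, "hand": 0.2}, {"x": 0.003, "y": 0.019, "z": 0, "wx": 0, "wy": 0, "wz": -6.2, "hand": 0.2}]'

```text
t: 5.22
tcp_pos: [0.5768, -0.1215, 0.0347]
orientation: [[0.119, 0.001, 0.993], [-0.993, -0.0, 0.119], [0.0, -1.0, 0.001]]
force: [0.5, 0.5, -0.4]
finger_gap: 0.0328
```

Call:
drive_tool --rows '[{"x": 0, "y": 0, "z": 0, "wx": 0, "wy": 0, "wz": 0, "hand": 0.2}, {"x": 0, "y": 0, "z": 0, "wx": 0, "wy": 0, "wz": 0, "hand": 0.2}]'

```text
t: 5.38
tcp_pos: [0.5764, -0.1212, 0.0346]
orientation: [[0.129, 0.0, 0.992], [-0.992, -0.0, 0.129], [0.0, -1.0, 0.0]]
force: [0.7, -0.4, 0.3]
finger_gap: 0.0327
```

```bash
python3 - <<'E'
from h import *
o=arm.get_obs();c=eyes.capture("wrist");save("w2",c)
print(o["t"],o["tcp_pos"],np.degrees(np.arctan2(o["orientation"][1][2],o["orientation"][0][2])),o["finger_gap"],o["force"],np.round(o["orientation"],3).tolist())
for t in ["board_front","board_rear","shoe","mould_mid","wedge_mid"]:
  for r in spotter.mark_of("wrist",t)[:3]: print(t,r,pix(c,r["centre"],o))
E
```

```text
5.3833 [ 0.5763996  -0.1212455   0.03460072] 7.41396262271217 0.03272641773778216 [ 0.69318631 -0.43104965  0.34834195] [[0.129, 0.0, 0.992], [-0.992, -0.0, 0.129], [0.0, -1.0, 0.0]]
shoe {'centre': [0.5661, -0.0276, 0.0266], 'p': 0.83} [[327.56505382  65.28303613]]
wedge_mid {'centre': [0.4456, -0.1409, 0.0093], 'p': 0.87} [[ 42.20680423 293.32357119]]
wedge_mid {'centre': [0.5652, -0.0353, 0.0443], 'p': 0.57} [[322.04067146  83.51493192]]
```

View pics/w2.png

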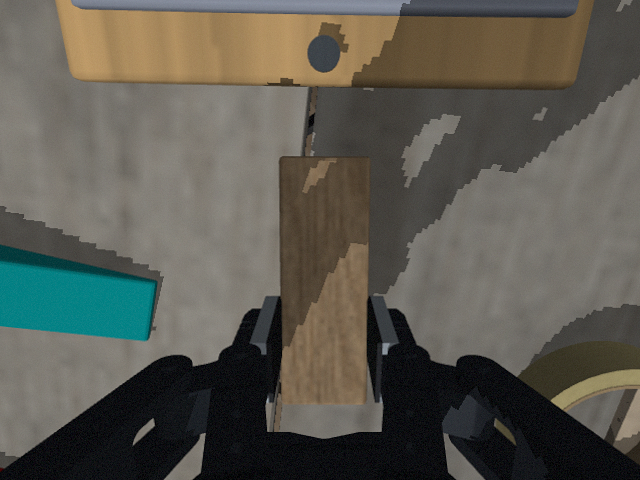

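The wrist view shows the wedge gripped square. Its thin end is at row 157 and it spans columns 279–370. The board's front edge runs from about (72,79) to (578,87), with the screw at (323,53).

```bash
python3 - <<'E'
from h import *
import numpy as np
o=arm.get_obs();c=eyes.capture("wrist")
E_=ray(c,[[72,79],[578,87],[75,9],[577,16],[323,53]],[.043,.043,.049,.049,.044],o);print(np.round(E_,4).tolist())
d=E_[1]-E_[0];print("edge width",np.linalg.norm(d),"edge dir deg",np.degrees(np.arctan2(d[1],d[0])),"mid",E_[:2].mean(0)); d=E_[3]-E_[2];print("strip dir",np.degrees(np.arctan2(d[1],d[0])),E_[2:4].mean(0))
zb=o["tcp_pos"][2]-.006
W=ray(c,[[279,158],[369,158],[282,402],[367,404]],[zb+.004,zb+.004,zb+.022,zb+.022],o);n=W[:2].mean(0);t=W[2:].mean(0)
print("thin",n,"thick",t,"len",np.linalg.norm((t-n)[:2]),"yaw",np.degrees(np.arctan2(*(n-t)[1::-1])))
a=np.radians(97.0);ax=np.array([np.cos(a),np.sin(a)]);ay=np.array([-ax[1],ax[0]])
F=E_[:2].mean(0)[:2]
for nm,p in [("thin",n),("thick",t),("tcp",np.array(o["tcp_pos"])),("screw",E_[4]),("shoe",np.array([.5661,-.0267,0]))]: print(nm,"stand x",-94+(p[:2]-F)@ax*1e3,"y",(p[:2]-F)@ay*1e3)
E
```

```text
[[0.4863, -0.046, 0.043], [0.6471, -0.0283, 0.043], [0.4922, -0.027, 0.049], [0.6371, -0.0107, 0.049], [0.5648, -0.0285, 0.044]]
edge width 0.1618060895879083 edge dir deg 6.297220742140193 mid [ 0.56672353 -0.03715757  0.043     ]
strip dir 6.427225611732212 [ 0.56463788 -0.01884968  0.049     ]
thin [ 0.56921881 -0.06133405  0.0323656 ] thick [ 0.58100132 -0.15359566  0.0503656 ] len 0.09301091983507566 yaw 97.27771210114189
thin stand x -118.30036805133851 y 0.4696896243043744
thick stand x -211.3101953210285 y 0.018868341193651574
tcp stand x -180.6556146573439 y 0.9333773117725634
screw stand x -85.1700383504029 y 0.8609480905724018
shoe stand x -83.54438490633153 y -0.6555741649531728
```

Call:
drive_tool --rows '[{"x": 0, "y": 0, "z": -0.014, "wx": 0, "wy": 0, "wz": -0.6, "hand": 0.2}, {"x": 0, "y": 0, "z": -0.012, "wx": 0, "wy": 0, "wz": 0, "hand": 0.2}, {"x": 0, "y": 0, "z": -0.003, "wx": 0, "wy": 0, "wz": 0, "hand": 0.2}, {"x": 0, "y": 0, "z": 0, "wx": 0, "wy": 0, "wz": 0, "hand": 0.2}]'

```text
t: 6.07
tcp_pos: [0.5764, -0.1228, 0.0057]
orientation: [[0.114, -0.0, 0.993], [-0.993, -0.0, 0.114], [0.0, -1.0, -0.0]]
force: [-1.3, -1.0, 4.7]
finger_gap: 0.0328
```

Call:
drive_tool --rows '[{"x": -0.0009, "y": 0.008, "z": 0, "wx": 0, "wy": 0, "wz": 0, "hand": 0.2}, {"x": -0.0009, "y": 0.008, "z": 0, "wx": 0, "wy": 0, "wz": 0, "hand": 0.2}, {"x": -0.0009, "y": 0.008, "z": 0, "wx": 0, "wy": 0, "wz": 0, "hand": 0.2}, {"x": 0, "y": 0, "z": 0, "wx": 0, "wy": 0, "wz": 0, "hand": 0.2}]'

```text
t: 6.4
tcp_pos: [0.5737, -0.0966, 0.0057]
orientation: [[0.116, 0.001, 0.993], [-0.993, 0.0, 0.116], [-0.0, -1.0, 0.001]]
force: [0.5, 0.2, 6.2]
finger_gap: 0.0325
```

Call:
drive_tool --rows '[{"x": -0.0006, "y": 0.005, "z": 0, "wx": 0, "wy": 0, "wz": 0, "hand": 0.2}, {"x": -0.0006, "y": 0.005, "z": 0, "wx": 0, "wy": 0, "wz": 0, "hand": 0.2}, {"x": -0.0006, "y": 0.005, "z": 0, "wx": 0, "wy": 0, "wz": 0, "hand": 0.2}, {"x": 0, "y": 0, "z": 0, "wx": 0, "wy": 0, "wz": 0, "hand": 0.2}]'

```text
t: 6.73
tcp_pos: [0.572, -0.0819, 0.0057]
orientation: [[0.116, 0.001, 0.993], [-0.993, 0.0, 0.116], [-0.0, -1.0, 0.001]]
force: [1.1, 0.1, 6.0]
finger_gap: 0.0328
```

Call:
drive_tool --rows '[{"x": -0.0006, "y": 0.005, "z": 0, "wx": 0, "wy": 0, "wz": 0, "hand": 0.2}, {"x": -0.0006, "y": 0.005, "z": 0, "wx": 0, "wy": 0, "wz": 0, "hand": 0.2}, {"x": 0, "y": 0, "z": 0, "wx": 0, "wy": 0, "wz": 0, "hand": 0.2}]'

```text
t: 6.98
tcp_pos: [0.5713, -0.0726, 0.0057]
orientation: [[0.116, 0.002, 0.993], [-0.993, -0.001, 0.116], [0.001, -1.0, 0.002]]
force: [1.4, -2.9, 5.9]
finger_gap: 0.0328
```

Call:
drive_tool --rows '[{"x": 0, "y": 0, "z": 0, "wx": 0, "wy": 0, "wz": 0, "hand": 0.6}, {"x": 0, "y": 0, "z": 0, "wx": 0, "wy": 0, "wz": 0, "hand": 0.6}, {"x": 0, "y": 0, "z": 0, "wx": 0, "wy": 0, "wz": 0, "hand": 0.6}]'

```text
t: 7.23
tcp_pos: [0.5694, -0.0724, 0.0045]
orientation: [[0.115, -0.003, 0.993], [-0.993, 0.001, 0.115], [-0.002, -1.0, -0.003]]
force: [-0.1, -0.1, 0.0]
finger_gap: 0.0511
```

Call:
drive_tool --rows '[{"x": 0, "y": 0, "z": 0.02, "wx": 0, "wy": 0, "wz": 0, "hand": 0.6}, {"x": 0, "y": 0, "z": 0.025, "wx": 0, "wy": 0, "wz": 0, "hand": 0.6}, {"x": 0.003, "y": -0.026, "z": 0, "wx": 0, "wy": 0, "wz": 0, "hand": 0.12}, {"x": 0.003, "y": -0.026, "z": 0, "wx": 0, "wy": 0, "wz": 0, "hand": 0.12}, {"x": 0, "y": 0, "z": 0, "wx": 0, "wy": 0, "wz": 0, "hand": 0.12}]'

```text
t: 7.65
tcp_pos: [0.5783, -0.1293, 0.0508]
orientation: [[0.112, 0.004, 0.994], [-0.994, -0.002, 0.112], [0.003, -1.0, 0.003]]
force: [1.0, -0.5, 0.5]
finger_gap: 0.0157
```

```bash
cat >> h.py <<'E'
S0=np.array([.5559,.0562]);ANG=np.radians(96.5)   # stand origin, axis
def pitch(n=3):
    out=[]
    for _ in range(n):
        X=cloud(eyes.capture("top"));r=[board(X,S0,ANG,(-75,100,62,78)),board(X,S0,ANG,(-75,100,-78,-62))]
        out.append([r[0][0][0],r[1][0][0]])
    return np.round(np.mean(out,0),4),np.round(np.std(out,0),4)
E
python3 - <<'E'
from h import *
o=arm.get_obs();c=eyes.capture("wrist");save("w3",c)
print(o["t"],o["tcp_pos"],o["finger_gap"],o["force"]);print(pitch())
E
```

```text
7.65 [ 0.5783398  -0.12932196  0.05077628] 0.015653604840345964 [ 0.98416982 -0.52563328  0.52077394]
(array([0.    , 0.0142]), array([0.    , 0.0174]))
  ret = _var(a, axis=axis, dtype=dtype, out=out, ddof=ddof,
  arrmean = um.true_divide(arrmean, div, out=arrmean,
  ret = ret.dtype.type(ret / rcount)
```

View pics/w3.png

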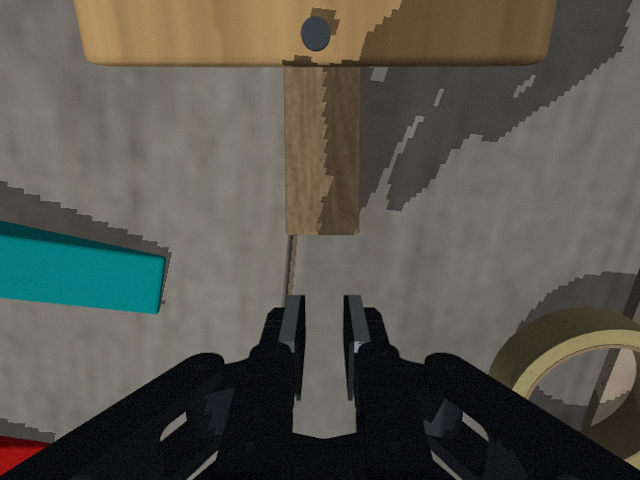

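The view shows the wedge square under the board's front edge. Its thick end is at row 235, columns 286–360, and the fingers are behind it and centred. The arm now blocks the top camera, so I'll measure the front height from wrist and scene depth.

```bash
cat >> h.py <<'E'
AX=np.array([np.cos(ANG),np.sin(ANG)]);AY=np.array([-AX[1],AX[0]])
def front(n=3):
    v=[]
    for _ in range(n):
        o=arm.get_obs();X=cloud(eyes.capture("wrist"),o);a=(X[...,:2]-S0)@AX*1e3;b=(X[...,:2]-S0)@AY*1e3;z=X[...,2]*1e3
        m=(a>-92)&(a<-84)&(abs(b)<70)&(abs(b)>10)&(z>30)&(z<60)
        g=(a>-160)&(a<-105)&(abs(b)<60)&(abs(b)>25)&(abs(z)<12)
        v.append([np.median(z[m]),np.median(z[g]),m.sum(),g.sum(),np.median(a[m])])
    return np.round(v,2)
def pitch_scene(n=3):
    out=[]
    for _ in range(n):
        X=cloud(eyes.capture("scene"));q=[board(X,S0,ANG,L) for L in ((-75,100,62,78),(-75,100,-78,-62))]
        out.append([q[0][0][0],q[1][0][0],q[0][2],q[1][2]])
    return np.round(np.mean(out,0),4)
E
python3 - <<'E'
from h import *
print(front());print(pitch_scene())
o=arm.get_obs();c=eyes.capture("wrist")
t=ray(c,[[286,234],[360,235]],[.022,.022],o).mean(0)
for p in (t[:2],o["tcp_pos"][:2]): print((p-S0)@AX*1e3,(p-S0)@AY*1e3)
E=ray(c,[[86,62],[552,62]],[.043]*2,o);print(E,np.linalg.norm(E[1]-E[0]))
E
```

```text
[[ 4.3930e+01 -3.1000e-01  8.8900e+03  1.5776e+04 -8.8080e+01]
 [ 4.3940e+01 -2.9000e-01  8.9060e+03  1.5787e+04 -8.8100e+01]
 [ 4.3940e+01 -3.0000e-01  8.8640e+03  1.5758e+04 -8.8080e+01]]
[4.370000e-02 5.570000e-02 3.903333e+02 1.690000e+02]
-156.35009687012115 -0.03318978598986666
-181.87477323377567 0.047694486770197296
[[ 0.482751   -0.03987619  0.043     ]
 [ 0.64583025 -0.02091106  0.043     ]] 0.16417830523299787
```

Call:
drive_tool --rows '[{"x": 0, "y": 0, "z": -0.02, "wx": 0, "wy": 0, "wz": 0, "hand": 0.12}, {"x": 0, "y": 0, "z": -0.02, "wx": 0, "wy": 0, "wz": 0, "hand": 0.12}, {"x": 0, "y": 0, "z": -0.004, "wx": 0, "wy": 0, "wz": 0, "hand": 0.12}, {"x": 0, "y": 0, "z": 0, "wx": 0, "wy": 0, "wz": 0, "hand": 0.12}]'

```text
t: 8.53
tcp_pos: [0.5754, -0.1246, 0.005]
orientation: [[0.115, -0.003, 0.993], [-0.993, 0.001, 0.115], [-0.002, -1.0, -0.003]]
force: [-0.5, 0.7, 1.0]
finger_gap: 0.0103
```

Call:
drive_tool --rows '[{"x": -0.0006, "y": 0.005, "z": 0, "wx": 0, "wy": 0, "wz": 0, "hand": 0.12}, {"x": -0.0006, "y": 0.005, "z": 0, "wx": 0, "wy": 0, "wz": 0, "hand": 0.12}, {"x": -0.0003, "y": 0.003, "z": 0, "wx": 0, "wy": 0, "wz": 0, "hand": 0.12}, {"x": -0.0003, "y": 0.003, "z": 0, "wx": 0, "wy": 0, "wz": 0, "hand": 0.12}, {"x": 0, "y": 0, "z": 0, "wx": 0, "wy": 0, "wz": 0, "hand": 0.12}]'

```text
t: 8.95
tcp_pos: [0.5758, -0.1093, 0.0072]
orientation: [[0.115, 0.002, 0.993], [-0.993, -0.001, 0.115], [0.002, -1.0, 0.002]]
force: [0.3, -2.3, -0.5]
finger_gap: 0.0107
```

Call:
drive_tool --rows '[{"x": -0.0003, "y": 0.003, "z": 0, "wx": 0, "wy": 0, "wz": 0, "hand": 0.12}, {"x": -0.0003, "y": 0.003, "z": 0, "wx": 0, "wy": 0, "wz": 0, "hand": 0.12}, {"x": -0.0003, "y": 0.003, "z": 0, "wx": 0, "wy": 0, "wz": 0, "hand": 0.12}, {"x": 0, "y": 0, "z": 0, "wx": 0, "wy": 0, "wz": 0, "hand": 0.12}]'

```text
t: 9.28
tcp_pos: [0.575, -0.1006, 0.0071]
orientation: [[0.115, 0.003, 0.993], [-0.993, -0.001, 0.115], [0.002, -1.0, 0.002]]
force: [0.4, -3.6, 2.6]
finger_gap: 0.0104
```

```bash
python3 - <<'E'
from h import *
print(front(2));print(pitch_scene(1));o=arm.get_obs();c=eyes.capture("wrist");save("w4",c);print(o["t"],o["force"],o["finger_gap"],(o["tcp_pos"][:2]-S0)@AX*1e3,(o["tcp_pos"][:2]-S0)@AY*1e3)
E
```

```text
[[ 4.6840e+01 -3.2000e-01  1.4516e+04  2.2002e+04 -8.7770e+01]
 [ 4.6850e+01 -3.1000e-01  1.4511e+04  2.2020e+04 -8.7810e+01]]
[2.10e-02 3.28e-02 3.94e+02 1.70e+02]
9.4333 [ 1.8052934  -3.70207584  1.19377896] 0.009823030416045738 -157.96684944858296 -1.117869662949572
```

View pics/w4.png

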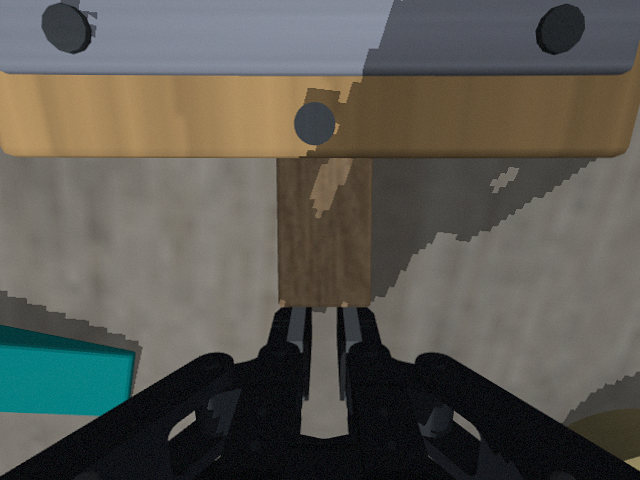

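The view shows the wedge square, with its thick end at row 305 against both fingertips and the board's front edge level across at row 157. The front still has about 2.85 mm to rise, which is roughly 14.7 mm of travel. I'll push 9 mm and measure again.

Call:
drive_tool --rows '[{"x": -0.0003, "y": 0.003, "z": 0, "wx": 0, "wy": 0, "wz": 0, "hand": 0.12}, {"x": -0.0003, "y": 0.003, "z": 0, "wx": 0, "wy": 0, "wz": 0, "hand": 0.12}, {"x": -0.0003, "y": 0.003, "z": 0, "wx": 0, "wy": 0, "wz": 0, "hand": 0.12}, {"x": 0, "y": 0, "z": 0, "wx": 0, "wy": 0, "wz": 0, "hand": 0.12}, {"x": 0, "y": 0, "z": 0, "wx": 0, "wy": 0, "wz": 0, "hand": 0.12}]'

```text
t: 9.9
tcp_pos: [0.5735, -0.0915, 0.0065]
orientation: [[0.114, 0.001, 0.993], [-0.993, -0.0, 0.114], [0.0, -1.0, 0.001]]
force: [2.3, -4.2, 2.6]
finger_gap: 0.0102
```

```bash
python3 - <<'E'
from h import *
print(front(2));print(pitch_scene(3));o=arm.get_obs();print(o["t"],o["force"],(o["tcp_pos"][:2]-S0)@AX*1e3,(o["tcp_pos"][:2]-S0)@AY*1e3)
E
```

```text
[[ 4.8690e+01 -3.2000e-01  1.3144e+04  2.1017e+04 -8.7580e+01]
 [ 4.8660e+01 -3.4000e-01  1.3104e+04  2.1025e+04 -8.7570e+01]]
[5.100000e-03 1.220000e-02 4.046667e+02 1.683333e+02]
10.15 [ 2.03654235 -4.38909657  2.6056727 ] -148.7424749681102 -0.6431885551730238
```

Call:
drive_tool --rows '[{"x": -0.0002, "y": 0.002, "z": 0, "wx": 0, "wy": 0, "wz": 0, "hand": 0.12}, {"x": -0.0002, "y": 0.002, "z": 0, "wx": 0, "wy": 0, "wz": 0, "hand": 0.12}, {"x": 0, "y": 0, "z": 0, "wx": 0, "wy": 0, "wz": 0, "hand": 0.12}, {"x": 0, "y": 0, "z": 0, "wx": 0, "wy": 0, "wz": 0, "hand": 0.12}]'

```text
t: 10.48
tcp_pos: [0.5725, -0.0873, 0.0063]
orientation: [[0.115, -0.0, 0.993], [-0.993, 0.0, 0.115], [-0.0, -1.0, -0.0]]
force: [0.8, -4.0, 2.1]
finger_gap: 0.0099
```

```bash
python3 - <<'E'
from h import *
print(front(2));print(pitch_scene(3));o=arm.get_obs();print(o["t"],o["force"],(o["tcp_pos"][:2]-S0)@AX*1e3)
E
```

```text
[[ 4.9550e+01 -3.4000e-01  1.2570e+04  2.0594e+04 -8.7470e+01]
 [ 4.9550e+01 -3.2000e-01  1.2576e+04  2.0560e+04 -8.7470e+01]]
[-4.000000e-03  8.500000e-03  4.073333e+02  1.623333e+02]
10.7333 [ 0.25176122 -4.10008032  2.7766963 ] -144.46162326693909
```

The wrist reading gives the front about 0.1 mm below level, and scene agrees at about 0.002 rad. Next I'll back off and uncover the top camera for a final check.

Call:
drive_tool --rows '[{"x": 0.001, "y": -0.01, "z": 0, "wx": 0, "wy": 0, "wz": 0, "hand": 0.12}, {"x": 0.003, "y": -0.025, "z": 0.005, "wx": 0, "wy": 0, "wz": 0, "hand": 0.12}, {"x": 0.002, "y": -0.02, "z": 0.03, "wx": 0, "wy": 0, "wz": 0, "hand": 0.12}, {"x": 0, "y": -0.01, "z": 0.035, "wx": 0, "wy": 0, "wz": 0, "hand": 0.12}, {"x": 0, "y": -0.01, "z": 0.035, "wx": 0, "wy": 0, "wz": 0, "hand": 0.12}]'

```text
t: 11.15
tcp_pos: [0.5763, -0.1618, 0.1104]
orientation: [[0.113, -0.006, 0.994], [-0.994, 0.005, 0.113], [-0.005, -1.0, -0.006]]
force: [0.6, -0.3, 0.1]
finger_gap: 0.0102
```

Call:
drive_tool --rows '[{"x": -0.015, "y": -0.03, "z": 0.02, "wx": 0, "wy": 0, "wz": 0, "hand": 0.12}, {"x": -0.015, "y": -0.03, "z": 0.02, "wx": 0, "wy": 0, "wz": 0, "hand": 0.12}, {"x": -0.015, "y": -0.03, "z": 0.02, "wx": 0, "wy": 0, "wz": 0, "hand": 0.12}, {"x": -0.015, "y": -0.03, "z": 0.01, "wx": 0, "wy": 0, "wz": 0, "hand": 0.12}, {"x": -0.015, "y": -0.03, "z": 0.01, "wx": 0, "wy": 0, "wz": 0, "hand": 0.12}]'

```text
t: 11.57
tcp_pos: [0.5018, -0.312, 0.1915]
orientation: [[0.115, -0.002, 0.993], [-0.993, 0.004, 0.115], [-0.004, -1.0, -0.001]]
force: [0.6, 0.7, -0.0]
finger_gap: 0.0098
```

Call:
drive_tool --rows '[{"x": -0.015, "y": -0.03, "z": 0, "wx": 0, "wy": 0, "wz": 0, "hand": 0.12}, {"x": -0.015, "y": -0.03, "z": 0, "wx": 0, "wy": 0, "wz": 0, "hand": 0.12}, {"x": -0.015, "y": -0.03, "z": 0, "wx": 0, "wy": 0, "wz": 0, "hand": 0.12}, {"x": -0.015, "y": -0.03, "z": 0, "wx": 0, "wy": 0, "wz": 0, "hand": 0.12}, {"x": -0.015, "y": -0.03, "z": 0, "wx": 0, "wy": 0, "wz": 0, "hand": 0.12}]'

```text
t: 11.98
tcp_pos: [0.4268, -0.4615, 0.1899]
orientation: [[0.114, -0.002, 0.993], [-0.993, 0.006, 0.114], [-0.006, -1.0, -0.001]]
force: [0.1, -0.1, -0.3]
finger_gap: 0.0104
```

```bash
python3 - <<'E'
from h import *
o=arm.get_obs();print(o["t"],o["tcp_pos"],o["force"]);print("top",pitch(4),"scene",pitch_scene(3))
c=eyes.capture("top");save("fin",c,(170,140,490,380),2.5)
for t in ["mould_mid","board_front","board_rear","wedge_mid","cup","ring","tape"]:
    for r in spotter.mark_of("top",t)[:1 if t!="wedge_mid" else 5]: print(t,np.round(r["centre"],4),round(r["p"],2))
eyes.capture("scene")
for t in ["mould_mid","cup","ring","tape"]: print("scene",t,[np.round(r["centre"],4) for r in spotter.mark_of("scene",t)[:1]])
E
```

```text
11.9833 [ 0.42678776 -0.46151323  0.18989077] [ 0.12775129 -0.05784821 -0.26838918]
top (array([-0.0071, -0.0032]), array([0.0005, 0.0015])) scene [-4.000000e-03 -2.000000e-04  4.103333e+02  1.690000e+02]
mould_mid [0.5649 0.0768 0.0843] 0.73
board_front [ 0.5663 -0.0349  0.0491] 0.88
board_rear [0.544  0.1663 0.0522] 0.84
wedge_mid [ 0.5708 -0.028   0.0062] 0.72
wedge_mid [ 0.4808 -0.388   0.0068] 0.71
wedge_mid [ 0.4455 -0.1444  0.0065] 0.7
wedge_mid [0.557  0.0611 0.0048] 0.18
cup [ 0.7922 -0.0468  0.002 ] 0.71
ring [ 0.7888 -0.0456  0.002 ] 0.87
tape [ 0.7035 -0.3574  0.0035] 0.73
scene mould_mid [array([0.5634, 0.0763, 0.0848])]
scene cup [array([ 0.6989, -0.3561, -0.0013])]
scene ring [array([ 7.895e-01, -4.610e-02,  4.000e-04])]
scene tape [array([ 0.7299, -0.1793,  0.0024])]
```

View pics/fin.png

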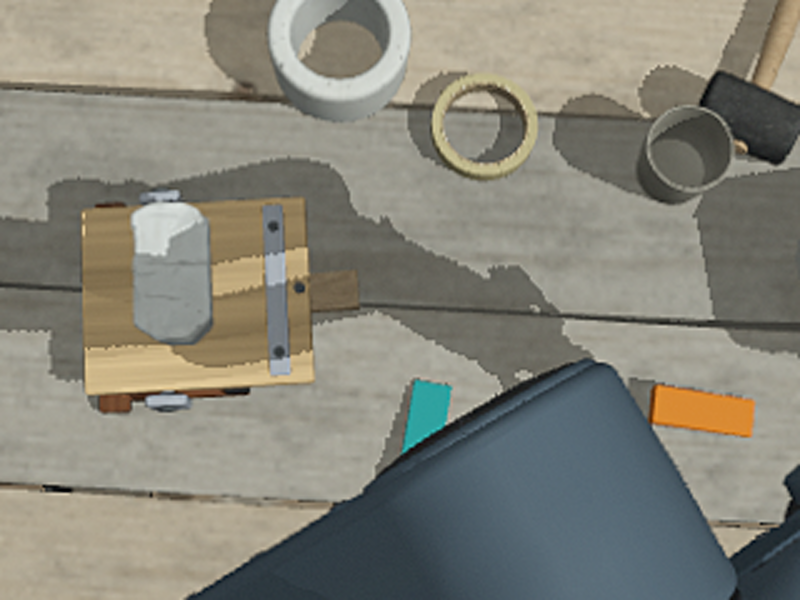

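```bash
python3 -c "
from h import *
print(workorder.job_done(),arm.get_obs()['t'])"
```

```text
the job is handed in; nothing more can be done
the job is handed in; nothing more can be done
```

I laid the beech wedge flat in front of the stand, square to the board, and pushed it thin end first under the shoe with two fingertips. I stopped when the board read level, then backed the arm clear and handed the job in at about 12.5 s.

**Level:** The readings disagree by a few milliradians, but all are inside the 0.010 rad limit.
- The wrist depth gave 49.9 mm at the front against 50 mm when level, about 0.001 rad nose down. I took it while the fingers still pressed on the wedge and did not repeat it after release.
- After release, the top camera read −0.005 rad raw. That is about +0.002 rad after correcting for its error at the known start angle.
- After release, the scene camera read −0.002 rad.

**Wedge:** The last picture shows it square under the front edge, released, with its thick end in front.

**Mould and bystanders:** The mould is standing. Its detected centre moved about 5 mm; roughly 3 mm of that comes from the board tilting back, and the network itself is only good to about 4 mm. In the scene camera, the cup, ring and tape were where they started to within 3 mm.

**Checks that disagreed:** In the last top picture the networks put the cup at the ring's position and the tape at the cup's. The picture itself shows all three in place, so I took those as false reports.

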